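# Load the label unwinder and hold its tensioner back

## Task

Put the roll of yellow labels on the unwinder's upright spindle, seated flat on its black flange, and let go of it. Only then push the red sprung tensioner arm with the fingers, away from the roll, past its ratchet click and on until it is almost at its back stop, and finish while still holding it pressed there, so that a colleague can thread the labels. Leave everything else on the table where it is.

Things in the scene. Friction and masses are not known exactly. Their poses are not given: they have to be found in the camera images.
- yellow_roll: roll of yellow labels standing on the table with its hole upright: 56 mm outside diameter, 45 mm tall, hole 27 mm through, about 0.12 kg; origin at the centre of its underside, z up
- unwinder: grey base plate of the label unwinder, fixed to the table, 200 mm along its x, 270 mm along its y, 16 mm thick; origin under its centre, z up. It carries the spindle (at x 0, y +85 mm) and the tensioner's pivot (at x +20, y -30 mm)
- spindle_foot (a point): point on the spindle's axis on top of the black flange (52 mm across, 20 mm above the table), where the centre of the roll's underside comes to rest. The steel spindle is upright, 20 mm in diameter, its end tapered to 10 mm, and rises 55 mm above this point
- pivot (a point): point on the upright hinge axis of the tensioner arm, 30 mm above the table
- roller_top (a point): centre of the top of the orange roller at the free end of the tensioner arm, 100 mm from the hinge axis, 77 mm above the table. The roller is upright, 22 mm in diameter, fixed to the arm; it is bare and can be pushed or pinched between 35 and 77 mm above the table
- bar_mid (a point): middle of the top of the red arm bar (100 mm long from hinge to roller, 16 mm wide, top 31 mm above the table), 50 mm from the hinge axis. The arm, the orange roller and the silver ratchet disc (74 mm across) on the hinge are one swinging piece
- tensioner (a joint): arm angle, rad: 0 at rest (sprung, arm along the plate's -x); grows counterclockwise from above, the roller moving away from the spindle (first along the plate's -y); back stop at 1.0. Pushing the roller squarely takes 4 N at first, 9 N at the stop, plus 3 N over the tooth (a skewed push up to 16 N). Click at about 0.6; let go beyond it, the arm returns to 0.6 and stays: not enough
- pawl (a joint): travel in m of the blue pawl slider beyond the hinge: 0 when it is in, up to about 0.009 while the ratchet tooth lifts it, and back to 0 after the click
- blue_roll: roll of blue labels, the same size as the yellow one; not to be used
- pen_cup: clear cup, 76 mm across, 95 mm tall, with pens and orange scissors standing to 180 mm; origin under its centre
- jar: clear jar with white cap, 76 mm across, 100 mm tall; origin under its centre
- stapler: red and black stapler, 120 x 34 x 48 mm, long along its x; origin under its centre
- parcel_tape: amber roll of parcel tape lying flat, 100 mm across, 48 mm tall; origin under its centre

How it is judged:
By the outcome, as a careful person would: the job done as asked, in the order asked, and still so for the second after the job is handed in, while the arm keeps its last pose, push and grip.
It also fails if it takes over 64 s, if anything falls off the work surface, if the arm or the gripper's body presses on something with over 40 N, if the wrist force passes 120 N, or if a joint passes its speed limit or range.

## Robot

A 6-joint arm with a two-finger parallel gripper is mounted at the origin on the work surface. World frame = base frame: x ahead of the robot, y to its left, z up, the work surface at z = 0. Lengths are in mm, angles in degrees, forces in N, time in s.
With the tool pointing down it reaches from about 325 to 775 mm from the base axis. Payload 5.5 kg.
Tool frame: the origin (TCP) lies at the very end of the fingers, on their centre line; the grasp point (between the pads) lies 19 mm behind it (r.tcp_to_grasp is the z of the grasp point in the tool frame, in mm); z points along the fingers, y is the line along which they close (so a half turn about z gives the same grasp; the last joint's range is limited). The gripper opens to 85 mm and grips with 20 to 120 N. Pads are 22 mm wide; open, the fingers measure 114 mm over their backs; the gripper's body (76 mm by 85 mm) begins 54 mm behind the grasp point. The pads swing forward as they close: fully open they stand 13 mm farther back than shut.
Start: joints at [-76.645, 5.22, 70.514, -0, 104.267, -3.249], TCP at [171.456, -574.995, 231.275] pointing down, gripper open.
Joint ranges: [-164.24, 164.24], [-49.07, 125.15], [9.68, 141.18], [-86.29, 266.29], [3.28, 154.24], [-151.56, 151.56]. Speed limits (degrees/s): [147.25, 147.25, 172.46, 180, 180, 180].

## Interface

Orientations are given as a 3x3 rotation matrix whose columns are the frame's x, y, z axes.
In Python, from station import sensors, vision, r gives the robot as it stands.
- The arm moves only by the tool step_arm, never from a script. Its argument "motion" is one flat list of numbers, 6 for each row, row after row: the shift along the tool's x, y, z in m, then the turn, a rotation vector about the tool's x, y, z in rad. In form: [tx, ty, tz, rx, ry, rz, tx, ty, tz, rx, ry, rz, ...]. A call has 1 to 20 rows; each row shifts and turns the commanded pose from where the row before left it, along the tool's axes as they then stand; what a row does not reach is not made up. A row lasts 1/10 s, in which the tool goes at most 50 mm and 8.59 degrees, less where a joint would pass 70% of its speed; a pose out of reach is approached as far as the arm can. A call with a gripper value outside its range is refused whole. "claw" is the opening, from -1 (shut) to 1 (fully open), so that 0 is half open, set as the call begins (left out, the last holds). The fingers move at their own pace and stop on an object; "force" is the grip in N (left out, the last holds). Time passes only in rows, so rows that do not move let the fingers close. It gives the time, the measured TCP pose, the force, the opening and the grip force at its end, in the units of the state.
- sensors.state(): the state, without advancing time (a new reading comes with each control period).
- vision.grab_frame(name): name is "scene" or "top"; returns the picture (384x512x3 uint8, blue, green, red); there is no depth.
- vision.get_calibration(name): a dict with "K" (3x3 intrinsics, pixels), "eye" and "orientation" of the camera in the world. Camera axes: x right, y down, z forward; pixel columns grow to the right and rows downward; lengths in mm; the calibration is good to about 2 mm. A picture is of the moment at which its call begins. get_calibration takes no time and is no camera call.
- r.close_job(): hands the job in; it is judged then, once.
The state is a dict: "t": time; "q": joint angles; "qd": joint speeds; "effort": joint torques, N m; "eef_pos": TCP position; "ee_rot": TCP orientation; "ft_force": force on the tool from outside, world axes, zero at the start; "moment": the same for the moment, N m; "grip_width": opening from 0.0 (shut) to 1.0 (fully open); "grasp_force": force on a finger pad.
Only numpy, scipy, OpenCV 4.12 (cv2) and the standard library are available. Lean on these libraries where they do the work, as an engineer would, in place of code of your own. Each camera call takes 0.05 s, during which the arm holds its last target. There are 200 camera calls.

## Working session

There is one attempt and no reset: what is moved stays moved. The work goes in short steps, Python scripts to look and compute and a tool call to move; the robot and the scene stay as the last step left them, time stands still between calls to the robot, and variables do not carry over. Pictures are saved under pics/ and viewed, at most 10 in all, crops included, and the job is handed in when it is done.

Besides the shell and the picture viewer there is one more tool, called after "Request:" as name(argument=value, ...), one argument or row to a line, values as JSON. step_arm: Moves the arm, as the interface text tells. Its arguments: {"type":"object","properties":{"motion":{"type":"array","items":{"type":"number"}},"claw":{"type":"number"},"force":{"type":"number"}},"required":["motion"]}

```bash
mkdir -p pics; python3 - <<'E'
from station import sensors, vision, r
import cv2
for n in("scene","top"):
    cv2.imwrite(f"pics/{n}0.png",cv2.resize(vision.grab_frame(n),(800,600),interpolation=cv2.INTER_CUBIC)); print(n,vision.get_calibration(n))
s=sensors.state();print(s['t'],s['eef_pos'],s['ee_rot'],s['grip_width'],r.tcp_to_grasp)
E
```

```text
scene {'K': array([[415.46270807,   0.        , 252.19481061],
       [  0.        , 415.46270807, 191.90080325],
       [  0.        ,   0.        ,   1.        ]]), 'eye': array([1077.8898362 ,  927.75426002,  708.20651229]), 'orientation': array([[-8.87174054e-01,  2.36257651e-01, -3.96364126e-01],
       [ 4.61434189e-01,  4.55781047e-01, -7.61145272e-01],
       [ 8.28862609e-04, -8.58164296e-01, -5.13374477e-01]])}
top {'K': array([[351.55617905,   0.        , 255.08447519],
       [  0.        , 351.55617905, 195.15328159],
       [  0.        ,   0.        ,   1.        ]]), 'eye': array([ 541.4891186 ,    6.80978031, 1105.72332324]), 'orientation': array([[ 0.00201972, -0.99813192,  0.06106218],
       [-0.9999262 , -0.00274731, -0.01183401],
       [ 0.01197966, -0.06103377, -0.99806381]])}
0.1 [ 171.39199812 -574.7333138   230.21450875] [[ 9.58307230e-01  2.85739500e-01 -4.36644366e-04]
 [ 2.85739819e-01 -9.58305575e-01  1.78370666e-03]
 [ 9.12367200e-05 -1.83410567e-03 -9.99998314e-01]] 0.9953470749758819 -18.700000000000003
```

View pics/scene0.png

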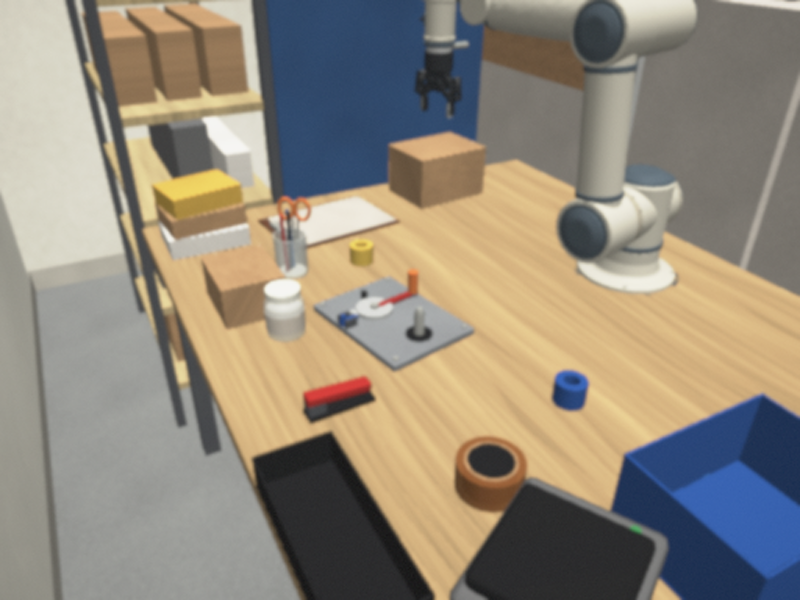

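View pics/top0.png

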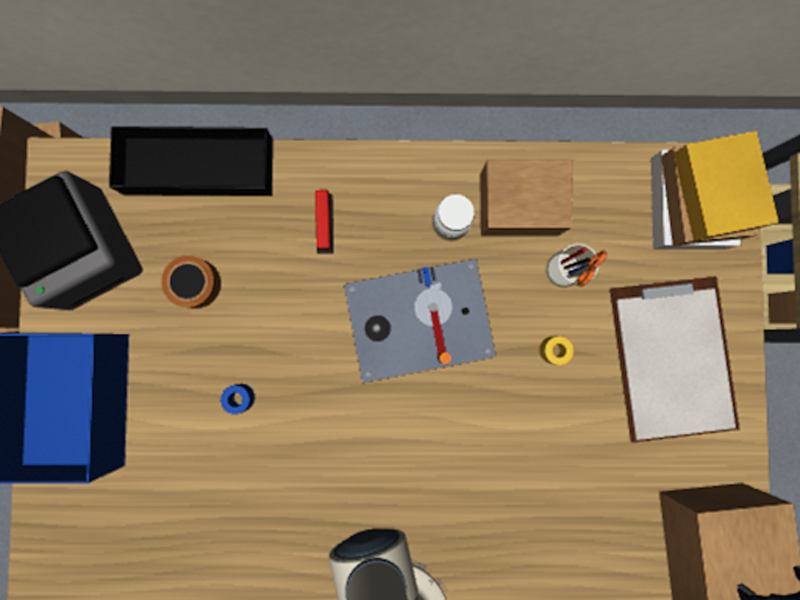

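```bash
cat > h.py <<'E'
from station import sensors, vision, r
import cv2, numpy as np
def pt(n,u,v,z):
    c=vision.get_calibration(n); d=c['orientation']@np.linalg.solve(c['K'],[u,v,1]); e=c['eye']
    return e+d*(z-e[2])/d[2]
def proj(n,p):
    c=vision.get_calibration(n); q=c['K']@(c['orientation'].T@(np.array(p)-c['eye'])); return q[:2]/q[2]
def crop(n,u0,v0,w,h,k,f):
    cv2.imwrite(f,cv2.resize(vision.grab_frame(n)[v0:v0+h,u0:u0+w],None,fx=k,fy=k,interpolation=cv2.INTER_CUBIC))
E
python3 - <<'E'
from h import *
crop("top",215,150,160,100,5,"pics/t1.png")
crop("scene",190,120,130,120,5,"pics/s1.png")
E
```

```text
(no output)
```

View pics/t1.png

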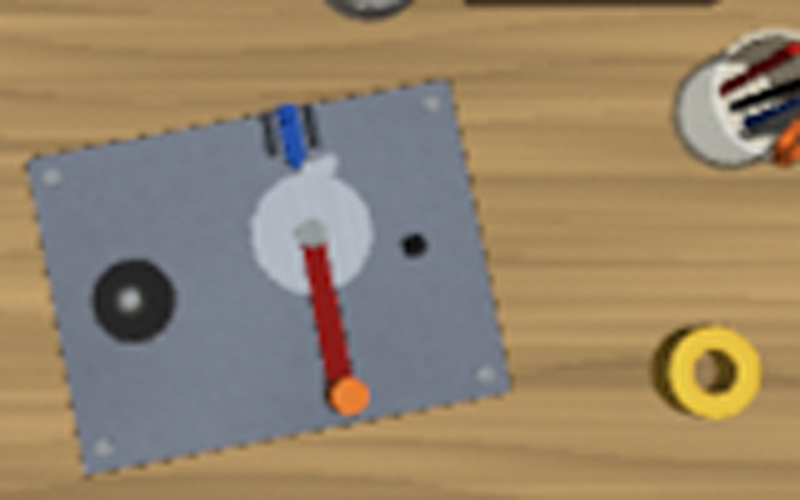

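View pics/s1.png

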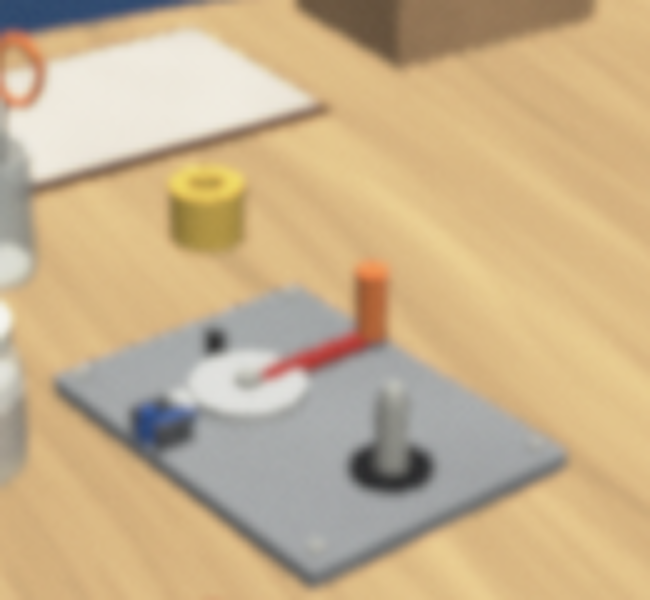

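```bash
python3 - <<'E'
from h import *
P=lambda x,y,z: pt("top",215+(x+.5)/5-.5,150+(y+.5)/5-.5,z)
S=lambda x,y,z: pt("scene",190+(x+.5)/5-.5,120+(y+.5)/5-.5,z)
C=np.array([P(*a,16) for a in((27,162),(451,81),(511,389),(87,474))])
print(C.round(1),C.mean(0))
ey=(C[0]+C[3]-C[1]-C[2]);ey/=np.linalg.norm(ey);ex=(C[0]+C[1]-C[2]-C[3]);ex/=np.linalg.norm(ex)
yaw=np.arctan2(ex[1]-ey[0],ex[0]+ey[1]);print("yaw",np.degrees(yaw),ex,ey)
ex=np.array([np.cos(yaw),np.sin(yaw),0]);ey=np.array([-ex[1],ex[0],0]);m=C.mean(0)
print("spin from plate",m+85*ey,"pivot",m+20*ex-30*ey, "roller",m-80*ex-30*ey)
print("flange",P(134,301,20),"tip",P(130,299,75),"roller",P(349,397,77),"pivot",P(312,234,31))
print("yellow",P(714,372,45),S(207,182,45))
print("scene flange",S(391,467,20),"tip",S(392,384,75),"roller",S(372,269,77))
print("cup",P(722,110,0),"jar",)
E
```

```text
[[ 648.8  103.1   16. ]
 [ 700.5 -161.4   16. ]
 [ 508.7 -197.3   16. ]
 [ 456.2   64.6   16. ]] [578.55658069 -47.76183699  16.        ]
yaw 11.075280119999519 [0.98180273 0.18990363 0.        ] [-0.19429256  0.98094363  0.        ]
spin from plate [562.22820169  35.65509198  16.        ] pivot [603.94705068 -73.36113451  16.        ] roller [505.80948718 -92.57099216  16.        ]
flange [562.52834475  36.06478971  20.        ] tip [562.62801905  36.93011609  75.        ] roller [505.7264297  -91.12494094  77.        ] pivot [603.59842235 -73.10791191  31.        ]
yellow [ 519.99940731 -314.80124296   45.        ] [ 516.96019073 -316.44487122   45.        ]
scene flange [561.74092806  37.20815514  20.        ] tip [559.87928448  32.82715118  75.        ] roller [503.86468432 -92.95255618  77.        ]
cup [ 684.98179695 -336.16645298    0.        ] jar
```

Request:
step_arm(
  motion=[0.017,-0.006,0,0,0,0,0.034,-0.0124,0,0,0,0,0.034,-0.0124,0,0,0,0,0.034,-0.0124,0,0,0,0,0.034,-0.0124,0,0,0,0,0.034,-0.0124,0,0,0,0,0.034,-0.0124,0,0,0,0,0.034,-0.0124,0,0,0,0,0.034,-0.0124,0,0,0,0,0.034,-0.0124,0,0,0,0,0.034,-0.0124,0,0,0,0,0.034,-0.0124,0,0,0,0,0.017,-0.007,0,0,0,0,0,0,0.03,0,0,0,0,0,0.03,0,0,0,0,0,0.03,0,0,0,0,0,0.02,0,0,0,0,0,0,0,0,0,0,0,0,0,0,0],
  claw=1,
)

```text
t: 2.1
eef_pos: [519.6, -315.1, 121.7]
ee_rot: [[0.958, 0.286, -0.0], [0.286, -0.958, 0.0], [-0.0, -0.0, -1.0]]
ft_force: [-0.1, -0.0, 0.9]
grip_width: 1.0
grasp_force: 0.0
```

```bash
python3 - <<'E'
from h import *
s=sensors.state();print(s['eef_pos'],s['ee_rot'].round(4),s['ft_force'])
crop("scene",180,90,120,90,6,"pics/s2.png")
p=s['eef_pos'].copy()
for x in ([519,-315.5,45],p):
  q=proj("scene",x);print(((q-[180,90])+.5)*6-.5)
E
```

```text
[ 519.62995787 -315.08219727  121.72606756] [[ 9.583e-01  2.857e-01 -3.000e-04]
 [ 2.857e-01 -9.583e-01  1.000e-04]
 [-3.000e-04 -1.000e-04 -1.000e+00]] [-0.05597579 -0.04027862  0.94216623]
[306.10091468 399.79004867]
[302.06151925 282.75770856]
```

View pics/s2.png

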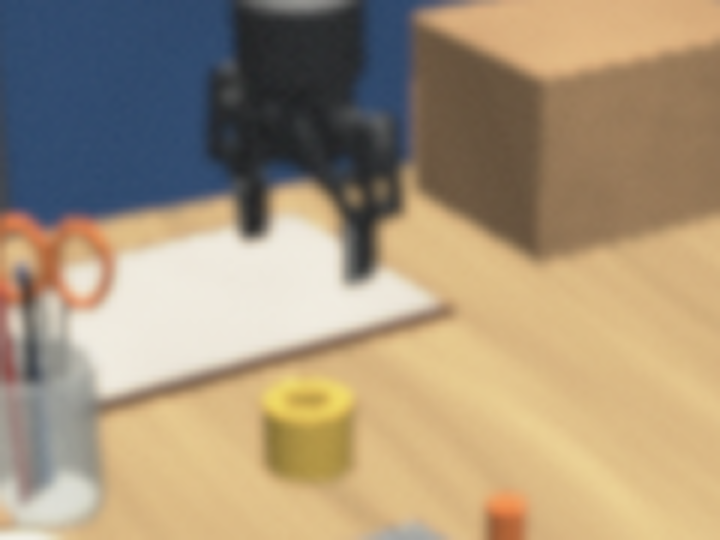

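The gripper is centred above the yellow roll: the roll's top centre is at about (309,398) and the fingertip midpoint at about (307,260). I'll descend and grip.

Request:
step_arm(
  motion=[0,0,0.015,0,0,0,0,0,0.02,0,0,0,0,0,0.02,0,0,0,0,0,0.02,0,0,0,0,0,0.015,0,0,0,0,0,0.012,0,0,0,0,0,0.01,0,0,0,0,0,0,0,0,0,0,0,0,0,0,0],
)

```text
t: 3.05
eef_pos: [520.0, -315.4, 9.7]
ee_rot: [[0.958, 0.286, 0.001], [0.286, -0.958, -0.0], [0.0, 0.0, -1.0]]
ft_force: [-0.5, 0.7, -0.1]
grip_width: 1.0
grasp_force: 0.0
```

Request:
step_arm(
  motion=[0,0,0,0,0,0,0,0,0,0,0,0,0,0,0,0,0,0,0,0,0,0,0,0,0,0,0,0,0,0,0,0,0,0,0,0,0,0,0,0,0,0,0,0,0,0,0,0,0,0,0,0,0,0,0,0,0,0,0,0],
  claw=-0.2,
  force=35,
)

```text
t: 4.05
eef_pos: [520.5, -315.7, 10.7]
ee_rot: [[0.958, 0.286, 0.002], [0.286, -0.958, -0.001], [0.002, 0.002, -1.0]]
ft_force: [0.5, 0.7, 5.5]
grip_width: 0.643
grasp_force: 37.6
```

Request:
step_arm(
  motion=[0,0,-0.005,0,0,0,0,0,-0.01,0,0,0,0,0,-0.015,0,0,0,0,0,-0.02,0,0,0,0,0,-0.02,0,0,0,0,0,-0.02,0,0,0,0,0,-0.015,0,0,0,0,0,-0.01,0,0,0,0,0,0,0,0,0,0,0,0,0,0,0],
)

```text
t: 5.05
eef_pos: [519.6, -315.1, 123.7]
ee_rot: [[0.958, 0.286, -0.001], [0.286, -0.958, 0.0], [-0.0, -0.001, -1.0]]
ft_force: [-0.2, 0.3, -2.4]
grip_width: 0.638
grasp_force: 37.2
```

```bash
python3 - <<'E'
from h import *
s=sensors.state();print(s['eef_pos'],s['ee_rot'].round(4),s['ft_force'],s['grip_width'])
crop("scene",180,60,120,120,5,"pics/s3.png")
p=s['eef_pos'].copy()
for d in (0,35):
  q=proj("scene",p-[0,0,10]+[0,0,d]);print(((q-[180,60])+.5)*5-.5)
d=s['ee_rot'].T@(np.array([562.2,36,p[2]])-p);print(d)
E
```

```text
[ 519.57483024 -315.12301435  123.71833288] [[ 9.583e-01  2.857e-01 -6.000e-04]
 [ 2.857e-01 -9.583e-01  4.000e-04]
 [-5.000e-04 -6.000e-04 -1.000e+00]] [-0.15857895  0.2655936  -2.3591802 ] 0.6384345790778793
[251.98250316 395.9783338 ]
[250.65283615 349.80223627]
[ 1.41172331e+02 -3.24306390e+02  1.19422051e-01]
```

View pics/s3.png

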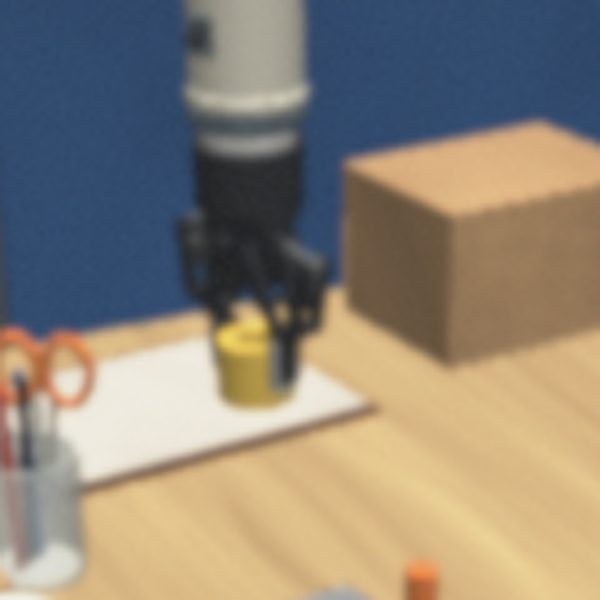

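Request:
step_arm(
  motion=[0.006,-0.0135,0,0,0,0,0.0118,-0.027,0,0,0,0,0.0118,-0.027,0,0,0,0,0.0118,-0.027,0,0,0,0,0.0118,-0.027,0,0,0,0,0.0118,-0.027,0,0,0,0,0.0118,-0.027,0,0,0,0,0.0118,-0.027,0,0,0,0,0.0118,-0.027,0,0,0,0,0.0118,-0.027,0,0,0,0,0.0118,-0.027,0,0,0,0,0.0118,-0.027,0,0,0,0,0.0054,-0.0138,0,0,0,0,0,0,0.01,0,0,0,0,0,0.01,0,0,0,0,0,0,0,0,0,0,0,0,0,0,0],
)

```text
t: 6.8
eef_pos: [561.9, 34.8, 103.3]
ee_rot: [[0.959, 0.284, -0.002], [0.284, -0.959, -0.0], [-0.002, -0.0, -1.0]]
ft_force: [0.1, -0.6, -0.3]
grip_width: 0.641
grasp_force: 37.3
```

```bash
python3 - <<'E'
from h import *
s=sensors.state();print(s['eef_pos'],s['ee_rot'].round(4),s['ft_force'],s['grip_width'])
a=vision.grab_frame("scene")[120:220,210:310]; 
cv2.imwrite("pics/s4.png",cv2.resize(a,(600,600),interpolation=cv2.INTER_CUBIC))
p=s['eef_pos'].copy()
for x in (p-[0,0,11],p+[0,0,34],[562.2,36,75],[562.2,36,20]):
  q=proj("scene",x);print((((q-[210,120])+.5)*6-.5).round(1))
E
```

```text
[561.87393988  34.7924756  103.33493701] [[ 9.587e-01  2.843e-01 -1.700e-03]
 [ 2.843e-01 -9.587e-01 -3.000e-04]
 [-1.700e-03 -2.000e-04 -1.000e+00]] [ 0.0881784  -0.59202109 -0.30853832] 0.6414441048433354
[349.6 433.1]
[351.5 351.3]
[349.5 465.1]
[347.3 559.5]
```

View pics/s4.png

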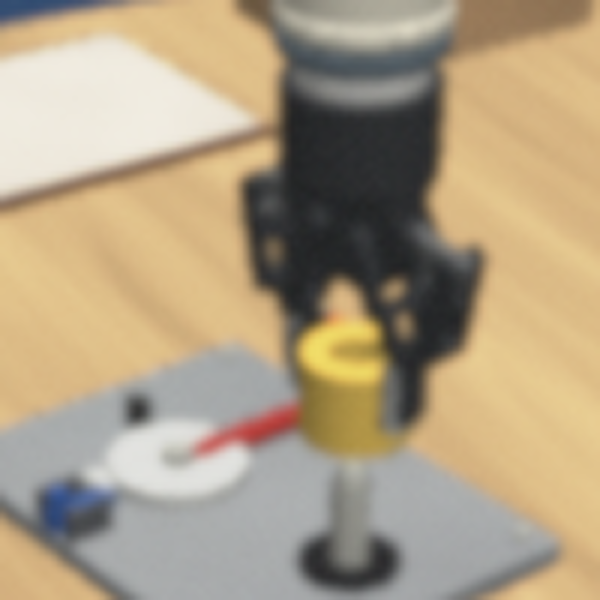

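The roll sits over the spindle. Its axis is at about (351,433) and the spindle tip at about (351,462), as predicted. I'll lower it.

Request:
step_arm(
  motion=[0,0,0.008,0,0,0,0,0,0.008,0,0,0,0,0,0.008,0,0,0,0,0,0.008,0,0,0,0,0,0.008,0,0,0,0,0,0,0,0,0,0,0,0,0,0,0],
)

```text
t: 7.55
eef_pos: [562.3, 35.9, 64.0]
ee_rot: [[0.958, 0.286, -0.0], [0.286, -0.958, 0.0], [-0.0, -0.0, -1.0]]
ft_force: [0.2, 0.3, -0.2]
grip_width: 0.641
grasp_force: 37.3
```

Request:
step_arm(
  motion=[0,0,0.005,0,0,0,0,0,0.005,0,0,0,0,0,0.005,0,0,0,0,0,0.005,0,0,0,0,0,0.005,0,0,0,0,0,0.002,0,0,0,0,0,0,0,0,0,0,0,0,0,0,0],
)

```text
t: 8.35
eef_pos: [562.5, 35.9, 37.4]
ee_rot: [[0.958, 0.286, 0.0], [0.286, -0.958, -0.0], [0.0, 0.0, -1.0]]
ft_force: [-0.5, -0.7, -1.3]
grip_width: 0.639
grasp_force: 37.3
```

Request:
step_arm(
  motion=[0,0,0.002,0,0,0,0,0,0.002,0,0,0,0,0,0.001,0,0,0,0,0,0,0,0,0,0,0,0,0,0,0],
)

```text
t: 8.85
eef_pos: [562.4, 35.9, 32.3]
ee_rot: [[0.958, 0.286, -0.0], [0.286, -0.958, 0.0], [-0.0, -0.0, -1.0]]
ft_force: [0.6, -0.5, -1.0]
grip_width: 0.641
grasp_force: 37.3
```

Request:
step_arm(
  motion=[0,0,0.001,0,0,0,0,0,0,0,0,0,0,0,0,0,0,0],
)

```text
t: 9.15
eef_pos: [562.4, 35.9, 31.3]
ee_rot: [[0.958, 0.286, -0.0], [0.286, -0.958, -0.0], [-0.0, -0.0, -1.0]]
ft_force: [0.1, -0.3, -1.4]
grip_width: 0.634
grasp_force: 37.3
```

Request:
step_arm(
  motion=[0,0,0.001,0,0,0,0,0,0,0,0,0,0,0,0,0,0,0],
)

```text
t: 9.45
eef_pos: [562.5, 35.9, 30.7]
ee_rot: [[0.958, 0.286, 0.0], [0.286, -0.958, 0.0], [0.0, 0.0, -1.0]]
ft_force: [-1.5, 0.1, 2.4]
grip_width: 0.64
grasp_force: 37.5
```

Request:
step_arm(
  motion=[0,0,0.0005,0,0,0,0,0,0,0,0,0],
)

```text
t: 9.65
eef_pos: [562.5, 35.9, 30.6]
ee_rot: [[0.958, 0.286, 0.001], [0.286, -0.958, 0.0], [0.0, 0.0, -1.0]]
ft_force: [-3.4, 0.2, 5.4]
grip_width: 0.637
grasp_force: 37.9
```

Request:
step_arm(
  motion=[0,0,0,0,0,0,0,0,0,0,0,0,0,0,0,0,0,0,0,0,0,0,0,0,0,0,0,0,0,0,0,0,0,0,0,0,0,0,0,0,0,0,0,0,0,0,0,0],
  claw=1,
)

```text
t: 10.45
eef_pos: [562.4, 35.9, 29.8]
ee_rot: [[0.958, 0.286, -0.0], [0.286, -0.958, 0.0], [0.0, -0.0, -1.0]]
ft_force: [-0.4, -0.2, 0.3]
grip_width: 0.998
grasp_force: 0.0
```

Request:
step_arm(
  motion=[0,0,-0.005,0,0,0,0,0,-0.01,0,0,0,0,0,-0.015,0,0,0,0,0,-0.02,0,0,0,0,0,-0.02,0,0,0,0,0,-0.02,0,0,0,0,0,-0.02,0,0,0,0,0,-0.01,0,0,0,0,0,0,0,0,0,0,0,0,0,0,0],
)

```text
t: 11.45
eef_pos: [562.3, 35.9, 149.6]
ee_rot: [[0.958, 0.286, -0.0], [0.286, -0.958, 0.0], [-0.0, -0.0, -1.0]]
ft_force: [-0.2, -0.2, 0.4]
grip_width: 0.999
grasp_force: 0.0
```

```bash
python3 - <<'E'
from h import *
s=sensors.state();print(s['eef_pos'],s['ee_rot'].round(4),s['ft_force'],s['grip_width'])
a=vision.grab_frame("scene")[140:240,210:310]; 
cv2.imwrite("pics/s5.png",cv2.resize(a,(600,600),interpolation=cv2.INTER_CUBIC))
for x in ([562.2,36,65],[562.2,36,20]):
  q=proj("scene",x);print((((q-[210,140])+.5)*6-.5).round(1))
# approach to roller
p=s['eef_pos'];yaw=np.radians(11.08);R=s['ee_rot']
piv=np.array([603.8,-73.2])
for k in (0,.95):
  a=yaw+np.pi+k; t=piv+100*np.array([np.cos(a),np.sin(a)]);print(k,t)
  if k==0: print(R.T@np.array([t[0]-p[0],t[1]-p[1],42-p[2]]))
print("tool yaw",np.degrees(np.arctan2(R[1,0],R[0,0])))
E
```

```text
[562.30085909  35.90241531 149.59509948] [[ 9.583e-01  2.858e-01 -1.000e-04]
 [ 2.858e-01 -9.583e-01  0.000e+00]
 [-1.000e-04 -0.000e+00 -1.000e+00]] [-0.23599621 -0.16570341  0.4341473 ] 0.9994642150902946
[349.1 362.6]
[347.3 439.5]
0 [505.66401929 -92.4179419 ]
[-90.93402586 106.78864622 107.59990291]
0.95 [ 562.34813147 -164.2040801 ]
tool yaw 16.604926774379006
```

View pics/s5.png

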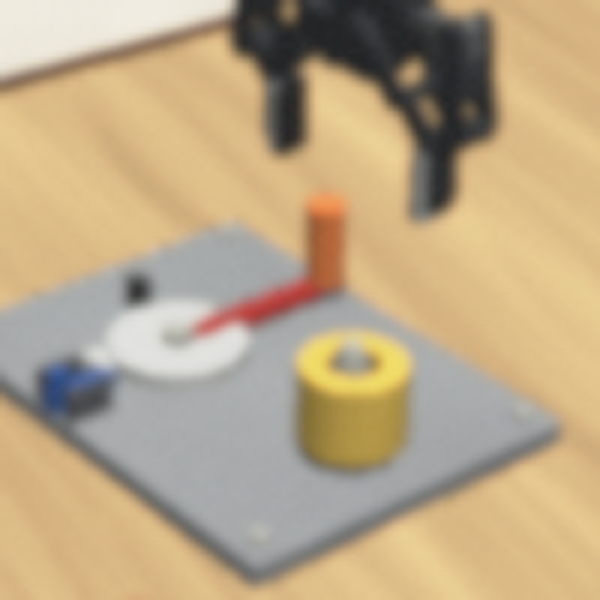

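The roll is seated flat and free: top centre (354,362), matching the predicted (349,363). Next I'll go over the orange roller at about (327,203) and straddle it.

Request:
step_arm(
  motion=[-0.0114,0.01335,0,0,0,0,-0.0114,0.01335,0,0,0,0,-0.0114,0.01335,0,0,0,0,-0.0114,0.01335,0,0,0,0,-0.0114,0.01335,0,0,0,0,-0.0114,0.01335,0,0,0,0,-0.0114,0.01335,0,0,0,0,-0.0114,0.01335,0,0,0,0,0,0,0,0,0,0.048,0,0,0,0,0,0.048,0,0,0.015,0,0,0,0,0,0.015,0,0,0,0,0,0.015,0,0,0,0,0,0,0,0,0,0,0,0,0,0,0],
)

```text
t: 13.0
eef_pos: [504.9, -92.4, 103.7]
ee_rot: [[0.981, 0.193, -0.002], [0.193, -0.981, 0.0], [-0.002, -0.001, -1.0]]
ft_force: [0.6, -0.2, 0.1]
grip_width: 0.998
grasp_force: 0.0
```

```bash
python3 - <<'E'
from h import *
s=sensors.state();p=s['eef_pos'];print(p,s['q'])
a=vision.grab_frame("scene")[120:220,210:310]; 
cv2.imwrite("pics/s6.png",cv2.resize(a,(600,600),interpolation=cv2.INTER_CUBIC))
for x in (p,[505.6,-92.4,77]):
  q=proj("scene",x);print((((q-[210,120])+.5)*6-.5).round(1))
R=s['ee_rot'];print("tool yaw",np.degrees(np.arctan2(R[1,0],R[0,0])))
E
```

```text
[504.94888771 -92.35437087 103.69703251] [-1.41613734e+01 -7.39305930e+00  9.58991062e+01 -1.70266749e-03
  9.16105643e+01  6.47045356e+01]
[326.  279.2]
[324.1 324.1]
tool yaw 11.134089665719854
```

View pics/s6.png

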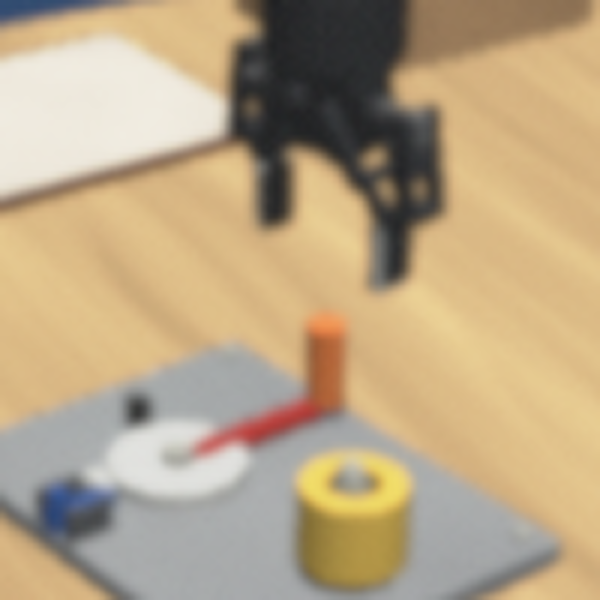

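The fingers straddle the roller top at (327,322). I'll descend and pinch it gently.

Request:
step_arm(
  motion=[0,0,0.012,0,0,0,0,0,0.012,0,0,0,0,0,0.012,0,0,0,0,0,0.012,0,0,0,0,0,0.012,0,0,0,0,0,0,0,0,0],
)

```text
t: 13.65
eef_pos: [504.1, -92.2, 42.0]
ee_rot: [[0.981, 0.193, -0.004], [0.193, -0.981, 0.001], [-0.004, -0.002, -1.0]]
ft_force: [0.1, 0.6, -0.6]
grip_width: 1.002
grasp_force: 0.0
```

Request:
step_arm(
  motion=[0,0,0,0,0,0,0,0,0,0,0,0,0,0,0,0,0,0,0,0,0,0,0,0,0,0,0,0,0,0,0,0,0,0,0,0,0,0,0,0,0,0,0,0,0,0,0,0,0,0,0,0,0,0,0,0,0,0,0,0,0,0,0,0,0,0,0,0,0,0,0,0],
  claw=-1,
  force=30,
)

```text
t: 14.85
eef_pos: [506.0, -93.7, 45.6]
ee_rot: [[0.981, 0.192, 0.002], [0.192, -0.981, -0.002], [0.001, 0.003, -1.0]]
ft_force: [1.3, -4.9, 2.2]
grip_width: 0.246
grasp_force: 30.7
```

Request:
step_arm(
  motion=[0.0001,0.005,0,0,0,-0.05,0.0001,0.005,0,0,0,-0.05,0.0001,0.005,0,0,0,-0.05,0.0001,0.005,0,0,0,-0.05,0.0001,0.005,0,0,0,-0.05,0.0001,0.005,0,0,0,-0.05,0.0001,0.005,0,0,0,-0.05,0.0001,0.005,0,0,0,-0.05,0.0001,0.005,0,0,0,-0.05,0.0001,0.005,0,0,0,-0.05,0,0,0,0,0,0,0,0,0,0,0,0],
)

```text
t: 16.05
eef_pos: [526.2, -137.2, 45.5]
ee_rot: [[0.77, 0.638, -0.001], [0.638, -0.77, 0.0], [-0.0, -0.001, -1.0]]
ft_force: [-4.4, 0.5, 5.9]
grip_width: 0.248
grasp_force: 31.1
```

Request:
step_arm(
  motion=[0.0001,0.005,0,0,0,-0.05,0.0001,0.005,0,0,0,-0.05,0.0001,0.005,0,0,0,-0.05,0.0001,0.005,0,0,0,-0.05,0.0001,0.005,0,0,0,-0.05,0.0001,0.005,0,0,0,-0.05,0,0,0,0,0,0,0,0,0,0,0,0],
)

```text
t: 16.85
eef_pos: [548.0, -157.4, 45.5]
ee_rot: [[0.547, 0.837, -0.002], [0.837, -0.547, 0.0], [-0.001, -0.001, -1.0]]
ft_force: [-6.1, -0.1, 5.7]
grip_width: 0.247
grasp_force: 31.2
```

```bash
cat > a.py <<'E'
from h import *
s=sensors.state();p=s['eef_pos'];R=s['ee_rot'];d=p[:2]-[603.8,-73.2]
print(p,s['q'].round(0),s['ft_force'],s['grip_width'],s['grasp_force'],"r",np.hypot(*d),"ang",(np.arctan2(d[1],d[0])+np.pi)-np.radians(11.08),"yaw",np.arctan2(R[1,0],R[0,0])-np.radians(11.08),"F tool",R.T@s['ft_force'])
E
python3 a.py
```

```text
[ 548.01367194 -157.40420304   45.49921301] [-19.   3.  92.  -0.  85.  14.] [-6.06451084 -0.07086488  5.66214283] 0.24698941921194728 31.156616806983948 r 101.00723839613161 ang 0.7922927947267921 yaw 0.7988029719186074 F tool [-3.38069521 -5.04678761 -5.6519032 ]
```

Request:
step_arm(
  motion=[0.0001,0.005,0,0,0,-0.05,0.0001,0.005,0,0,0,-0.05,0.0001,0.005,0,0,0,-0.05,0,0,0,0,0,0,0,0,0,0,0,0,0,0,0,0,0,0],
)

```text
t: 17.45
eef_pos: [561.0, -164.8, 45.5]
ee_rot: [[0.416, 0.909, -0.002], [0.909, -0.416, -0.0], [-0.001, -0.002, -1.0]]
ft_force: [-7.0, -0.1, 6.0]
grip_width: 0.252
grasp_force: 31.2
```

```bash
python3 a.py; python3 - <<'E'
from h import *
f=vision.grab_frame("top")[150:250,215:335];g=vision.grab_frame("scene")[130:230,190:310]
cv2.imwrite("pics/t7.png",np.vstack([cv2.resize(x,(360,300),interpolation=cv2.INTER_CUBIC) if 0 else cv2.resize(x,(360*1,300),interpolation=cv2.INTER_CUBIC) for x in(f,g)]))
E
```

```text
[ 560.97270756 -164.75270021   45.53127503] [-20.   5.  89.  -0.  85.   5.] [-7.02138642 -0.09866791  6.03698809] 0.25226891968032106 31.160480082035065 r 101.07459569400851 ang 0.939865938922158 yaw 0.9486956881222419 F tool [-3.01413844 -6.35494281 -6.02366161]
```

View pics/t7.png

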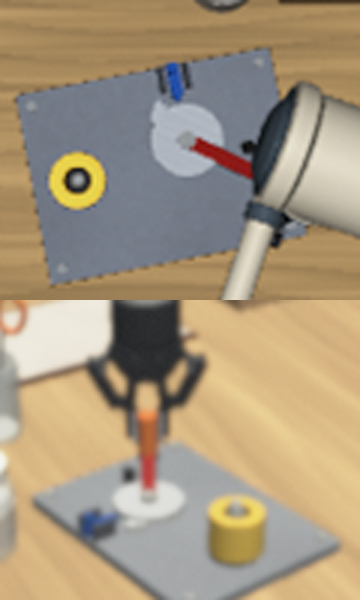

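Request:
step_arm(
  motion=[0,0.0025,0,0,0,-0.025,0,0,0,0,0,0,0,0,0,0,0,0,0,0,0,0,0,0],
)

```text
t: 17.95
eef_pos: [563.2, -165.8, 45.5]
ee_rot: [[0.393, 0.92, -0.002], [0.92, -0.393, -0.0], [-0.001, -0.002, -1.0]]
ft_force: [-6.5, -1.1, 5.3]
grip_width: 0.246
grasp_force: 31.2
```

```bash
python3 a.py
```

```text
[ 563.20811372 -165.82767767   45.54706723] [-20.   6.  89.  -0.  85.   3.] [-6.48650805 -1.09223462  5.31206133] 0.2458143413610918 31.18724226951599 r 101.13153762111743 ang 0.9643939345304258 yaw 0.9736713621609654 F tool [-3.55746769 -5.54448664 -5.29989154]
```

```bash
python3 -c "
from station import r
print(r.close_job())"
```

```text
the job is handed in; nothing more can be done
None
```

The yellow roll is seated flat on the spindle and released. The tensioner arm is past its click and held by the fingers at about 0.96 rad (from the tool pose, good to about 0.02), just short of its 1.0 back stop; the job is handed in, but no verdict came back.

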